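# Free the seized gate knob and reload the sample rail

### The arm

A 6-joint arm with a two-finger parallel gripper is mounted at the origin on a cart in front of the work surface, level with it; the furniture and walls round the work are solid. World frame = base frame: x ahead of the robot, y to its left, z up, the work surface at z = 0. Lengths are in m, angles in rad, forces in N, time in s.
With the tool pointing down it reaches from about 0.275 to 0.75 m from the base axis. Payload 10.2 kg.
Tool frame: the origin (TCP) lies midway between the tips of the shut fingers; the grasp point (between the pads) lies 19 mm behind it (env.hold_point_z is the distance from the TCP to the grasp point, in m); x points along the fingers, z is the direction in which the jaws open and shut, and the axes are right-handed (so a half turn about x gives the same grasp; the last joint's range is limited). The gripper opens to 85 mm and grips with 20 to 120 N. Pads are 22 mm wide; open, the fingers measure 114 mm over their backs; the gripper's body (76 mm by 85 mm) begins 54 mm behind the grasp point. The pads swing forward as they close: fully open they stand 13 mm farther back than shut.
Start: joints at [0.918, 0.313, 1.498, -0, 1.331, -0.223], TCP at [0.219, 0.477, 0.231] pointing down, gripper open.
Joint ranges: [-2.94, 2.94], [-0.97, 2.17], [0.19, 2.56], [-1.23, 4.37], [0.02, 3.11], [-2.88, 2.88]. Speed limits (rad/s): [2.39, 2.39, 3.01, 3.14, 3.14, 3.14].

### API

Orientations are given as a unit quaternion [x, y, z, w].
In Python, from bench import env, kinematics, monitor, eyes, job gives the robot as it stands. The module is installed in compiled form; this text tells all that it offers. Calls block until the motion is done:
- env.reach(position, orientation): joint-space move of the TCP to a pose.
- env.movel(position, velocity=0.15, frame=None, guard=None): straight line of the TCP; frame=None keeps the orientation; velocity is the mean speed in m/s. With guard (N) it stops when the force on the tool has changed by that much, and returns True; else False.
- env.set_joints(angles): joint-space move.
- env.release() and env.close_gripper(effort=None): open the fingers fully, or close them until they stop; effort is the grip in N (None keeps the last).
- env.hold(seconds).
- kinematics.ik(position, orientation): joint angles nearest the present ones, or None.
- monitor.sense(): the state.
- eyes.grab_frame(name): name is "side" or "top"; returns a dict with "frame" (384x512x3 uint8, red, green, blue), "mtx" (3x3 intrinsics, pixels), "view" (4x4, takes a point from world to camera coordinates). Camera axes: x right, y down, z forward; pixel columns grow to the right and rows downward; lengths in m; the calibration is good to about 2 mm. A picture is of the moment at which its call begins. There is no depth.
A pose or a line that the arm cannot do raises env.MotionError and nothing moves.
- job.hand_in(): hands the job in, once; it reports no verdict.
The state is a dict: "clock": time; "joints": joint angles; "qvel": joint speeds; "joint_efforts": joint torques, N m; "position": TCP position; "ee_rot": TCP orientation; "contact_force": force on the tool from outside, world axes, zero at the start; "ft_torque": the same for the moment, N m; "finger_gap": opening from 0.0 (shut) to 1.0 (fully open).
Only numpy, scipy, OpenCV 4.12 (cv2) and the standard library are available. Lean on these libraries where they do the work, as an engineer would, in place of code of your own. Each camera call takes 0.05 s, during which the arm holds its last target.

### The job

Reload the sample rack: break its seized gate knob loose with a firm anticlockwise twist and turn it on until the gate is fully open, then slide the empty grey carrier back to the loading gap, unhook it and stand it on the middle of the return pad. Hook each waiting coloured carrier onto the rail at the loading gap and slide it opposite the mark of its own colour, the farthest mark first since they cannot pass one another. Finally turn the knob back until the gate is fully closed, every coloured carrier still hanging at its mark, and leave the loose coupling and the two loose adapters beside the work where they are.

Things in the scene. Friction and masses are not known exactly. Their poses are not given: they have to be found in the camera images.
- rack: bench rack bolted to the table. Origin: underside of its base plate, straight below the rail; x away from the robot, y along the rail to the left, z up. Dark base plate 10 mm thick, x -52 to +52 mm, y -158 to +170 mm. Round steel rail, 10 mm diameter, along y, axis at x 0, z 105 mm, between end posts (10 mm wide along y) at y -60 and +160 mm
- guard_end (a point): right-hand end of the fixed grey guard bar (8 mm diameter) that runs at rack x +14 mm, z 77 mm from rack y +16 mm to the left post, its brackets at x +40 mm. Along it nothing can be hooked on the rail or lifted off, only slid along under it with its roof on the rail
- rail_load (a point): point on the rail's axis in the middle of the loading gap (rack x 0, y -20, z 105 mm); axes as the rack's. The gap reaches from rack y -50 to +12 mm. The orange gate bar, in line with the guard bar, blocks it while the gate is closed; open, the bar stands 32 mm farther from the robot
- knob (a joint): angle of the knob that drives the gate: 0 gate closed, 3.6 end stop, gate fully open; grows anticlockwise from above. Seized at 0: about 0.3 N m breaks it loose, the resistance fades until a hidden sprung catch gives way at about 0.5 rad; let go before, it springs back to 0. Beyond 1 rad it turns freely (0.05 N m) and stays put. On closing the catch is as stiff again at 1 rad, then snaps it home
- knob_grip (a point): point on the knob's vertical axis at grip height, 84 mm above the table (rack x 0, y -125 mm); turns with the knob. Black disc 50 mm in diameter, its top at z 60 mm, with an upright orange bar on it, 12 mm thick along this point's x, 52 mm long along its y, z 60 to 96 mm: pinch the bar across its thickness
- carrier_blue: blue sample carrier, loose, about 0.2 kg, may be absent. Origin: centre of its underside, z up. blue block 40 x 32 x 38 mm (x, y, z), over it a metal C hook (22 mm wide along y), on top an upright blue grip tab, centred, 12 mm thick (x), 24 mm wide (y), z 88 to 128 mm. Starts standing on the table, +x away from the robot within 30 degrees. Hung on the rail its origin is 28 mm above the table
- hook_blue (a point): where the rail's axis lies when the blue carrier hangs on it, at carrier x 0, y 0, z 77 mm. The hook is open to the carrier's +x: spine at x -13 to -9 mm, roof underside at z 82 mm, lip at x +9 to +13 mm, z 70 to 82 mm; the mouth below the lip down to the block is 32 mm high. Raise it 22 mm above its hung height, move it in +x over the rail, then lower it
- mark_blue: blue mark plate, 22 x 30 x 2 mm, fixed on the rack's base plate in front of the rail (rack x -38 mm, origin at its underside, centre), at one of rack y 40, 86, 132 mm; axes as the rack's. The blue carrier belongs on the rail opposite it
- carrier_yellow: yellow sample carrier, loose, about 0.2 kg, may be absent. Origin: centre of its underside, z up. yellow block 40 x 32 x 38 mm (x, y, z), over it a metal C hook (22 mm wide along y), on top an upright yellow grip tab, centred, 12 mm thick (x), 24 mm wide (y), z 88 to 128 mm. Starts standing on the table, +x away from the robot within 30 degrees. Hung on the rail its origin is 28 mm above the table
- hook_yellow (a point): where the rail's axis lies when the yellow carrier hangs on it, at carrier x 0, y 0, z 77 mm. The hook is open to the carrier's +x: spine at x -13 to -9 mm, roof underside at z 82 mm, lip at x +9 to +13 mm, z 70 to 82 mm; the mouth below the lip down to the block is 32 mm high. Raise it 22 mm above its hung height, move it in +x over the rail, then lower it
- mark_yellow: yellow mark plate, 22 x 30 x 2 mm, fixed on the rack's base plate in front of the rail (rack x -38 mm, origin at its underside, centre), at one of rack y 40, 86, 132 mm; axes as the rack's. The yellow carrier belongs on the rail opposite it
- carrier_red: red sample carrier, loose, about 0.2 kg, may be absent. Origin: centre of its underside, z up. red block 40 x 32 x 38 mm (x, y, z), over it a metal C hook (22 mm wide along y), on top an upright red grip tab, centred, 12 mm thick (x), 24 mm wide (y), z 88 to 128 mm. Starts standing on the table, +x away from the robot within 30 degrees. Hung on the rail its origin is 28 mm above the table
- hook_red (a point): where the rail's axis lies when the red carrier hangs on it, at carrier x 0, y 0, z 77 mm. The hook is open to the carrier's +x: spine at x -13 to -9 mm, roof underside at z 82 mm, lip at x +9 to +13 mm, z 70 to 82 mm; the mouth below the lip down to the block is 32 mm high. Raise it 22 mm above its hung height, move it in +x over the rail, then lower it
- mark_red: red mark plate, 22 x 30 x 2 mm, fixed on the rack's base plate in front of the rail (rack x -38 mm, origin at its underside, centre), at one of rack y 40, 86, 132 mm; axes as the rack's. The red carrier belongs on the rail opposite it
- coupling_b0: white and chrome coupling, 33 mm diameter, 46 mm high, bystander; origin at the centre of its underside
- adapter_b0: black adapter box, 44 x 91 x 26 mm, left of the rack, bystander; origin at the centre of its underside
- adapter_b1: black adapter box, 44 x 91 x 26 mm, near the table's corner by the robot, bystander; origin at the centre of its underside
- carrier_grey: grey sample carrier, loose, about 0.2 kg, always there. Origin: centre of its underside, z up. grey block 40 x 32 x 38 mm (x, y, z), over it a metal C hook (22 mm wide along y), on top an upright grey grip tab, centred, 12 mm thick (x), 24 mm wide (y), z 88 to 128 mm. Starts hanging on the rail behind the guard bar. Hung on the rail its origin is 28 mm above the table
- hook_grey (a point): where the rail's axis lies when the grey carrier hangs on it, at carrier x 0, y 0, z 77 mm. The hook is open to the carrier's +x: spine at x -13 to -9 mm, roof underside at z 82 mm, lip at x +9 to +13 mm, z 70 to 82 mm; the mouth below the lip down to the block is 32 mm high. Raise it 22 mm above its hung height, move it in +x over the rail, then lower it
- return_pad: black return pad with a grey outline, 70 x 70 mm, 3 mm thick, fixed flat on the table left of the waiting carriers; origin at the centre of its underside
There are look-alikes about, which are no part of the job. Of the things shaped like the carrier_yellow, the yellow one is meant.

How it is judged:
On the way, in this order (a step that is already met when the one before it is completed fails the run):
1. the knob is broken loose and the gate is fully open (knob beyond 3.4 rad) (value of joint knob above 3.4 rad), for 0.2 s.
2. the grey carrier stands upright on the return pad (x of carrier_grey in the frame of return_pad between -0.03 and 0.03 m and y of carrier_grey in the frame of return_pad between -0.03 and 0.03 m and height (world z) of carrier_grey below 0.012 m and angle between carrier_grey's own z axis and vertical below 0.1 rad and linear speed of carrier_grey below 0.02 m/s and contact force between the fingers and carrier_grey below 0.1 N), for 0.2 s.
3. every coloured carrier that is there hangs on the rail opposite the mark of its colour (within 14 mm along the rail) while the gate is still open (y of carrier_blue in the frame of mark_blue between -0.014 and 0.014 m and x of carrier_blue in the frame of rack between -0.015 and 0.015 m and z of carrier_blue in the frame of rack between 0.02 and 0.036 m and angle between each of carrier_blue, carrier_yellow, carrier_red's own z axis and vertical below 0.25 rad and y of carrier_yellow in the frame of mark_yellow between -0.014 and 0.014 m and x of carrier_yellow in the frame of rack between -0.015 and 0.015 m and z of carrier_yellow in the frame of rack between 0.02 and 0.036 m and y of carrier_red in the frame of mark_red between -0.014 and 0.014 m and x of carrier_red in the frame of rack between -0.015 and 0.015 m and z of carrier_red in the frame of rack between 0.02 and 0.036 m and value of joint knob above 3 rad), for 0.2 s.
At the end, for the whole second after the job is handed in: the grey carrier stands upright with its centre within 30 mm of the middle of the return pad in each direction; every coloured carrier that is there hangs on the rail at rest, upright, within 14 mm (along the rail) of the mark of its colour; the knob is back within 0.15 rad of closed (y of carrier_blue in the frame of mark_blue between -0.014 and 0.014 m and x of carrier_blue in the frame of rack between -0.015 and 0.015 m and z of carrier_blue in the frame of rack between 0.02 and 0.036 m and angle between each of carrier_blue, carrier_yellow, carrier_red's own z axis and vertical below 0.25 rad and y of carrier_yellow in the frame of mark_yellow between -0.014 and 0.014 m and x of carrier_yellow in the frame of rack between -0.015 and 0.015 m and z of carrier_yellow in the frame of rack between 0.02 and 0.036 m and y of carrier_red in the frame of mark_red between -0.014 and 0.014 m and x of carrier_red in the frame of rack between -0.015 and 0.015 m and z of carrier_red in the frame of rack between 0.02 and 0.036 m and x of carrier_grey in the frame of return_pad between -0.03 and 0.03 m and y of carrier_grey in the frame of return_pad between -0.03 and 0.03 m and height (world z) of carrier_grey below 0.012 m and angle between carrier_grey's own z axis and vertical below 0.1 rad and linear speed of each of carrier_grey, carrier_blue, carrier_yellow, carrier_red below 0.02 m/s and value of joint knob below 0.15 rad); the robot touches nothing.
It fails at once if the coupling is displaced by more than 30 mm (distance of coupling_b0 from where it was at the start of the episode above 0.03 m).
It fails at once if the adapter left of the rack is displaced by more than 30 mm (distance of adapter_b0 from where it was at the start of the episode above 0.03 m).
It fails at once if the adapter near the corner is displaced by more than 30 mm (distance of adapter_b1 from where it was at the start of the episode above 0.03 m).
Of carrier_blue, carrier_yellow, carrier_red only 2 to 3 are there at a start; the rules pass over those that are not, and their reading is None.
At some moment in a run one of carrier_blue, carrier_yellow, carrier_red may be knocked a few centimetres aside while the robot is not near it.
Once in a run the grip may slacken for a moment while it holds something.
It also fails if it takes over 200 s, if anything falls off the work surface, if the arm or the gripper's body presses on something with over 40 N, if the wrist force passes 120 N, or if a joint passes its speed limit or range.

## Working session

There is one attempt and no reset: what is moved stays moved. The work goes in short steps, each a Python script; the robot and the scene stay as the last script left them, time stands still between calls to the robot, and variables do not carry over. Pictures are saved under pics/ and viewed, and the job is handed in when it is done.

```bash
ls; mkdir -p pics; python3 - <<'E'
from bench import env, kinematics, monitor, eyes, job
import cv2, numpy as np
s=monitor.sense(); print(s, env.hold_point_z)
for n in("side","top"):
    f=eyes.grab_frame(n); cv2.imwrite(f"pics/{n}0.png",cv2.resize(f["frame"][:,:,::-1],None,fx=1.5,fy=1.5,interpolation=cv2.INTER_CUBIC)); print(n,f["mtx"],f["view"])
    np.savez(f"{n}0.npz",**f)
E
```

```text
pics
{'clock': 0.0, 'joints': array([ 9.17610107e-01,  3.13466165e-01,  1.49846266e+00, -3.01503032e-05,
        1.33099722e+00, -2.23434638e-01]), 'qvel': array([ 6.05605218e-05,  4.01615180e-04, -1.08515176e-03, -8.73864274e-04,
       -5.74715588e-04,  3.26923674e-04]), 'joint_efforts': array([ 4.46493232e-04, -4.12246513e+01, -2.59756690e+01, -8.01093421e-06,
        3.83306309e-03,  1.75899231e-05]), 'position': array([0.21860669, 0.47702797, 0.23071718]), 'ee_rot': array([-0.38206055,  0.59555277,  0.38172036,  0.59467319]), 'contact_force': array([ 0.17078698, -0.22485623, -0.17510458]), 'ft_torque': array([ 0.00571666,  0.03401066, -0.0380814 ]), 'finger_gap': 0.9961007445461534} 0.0187
side [[393.55310249   0.         254.20772426]
 [  0.         393.55310249 193.70374525]
 [  0.           0.           1.        ]] [[-0.96494215 -0.26210506 -0.01369627  0.58138101]
 [-0.10416392  0.4303342  -0.89663948  0.048154  ]
 [ 0.24090771 -0.86377857 -0.4425495   1.21674888]
 [ 0.          0.          0.          1.        ]]
top [[388.6071696    0.         263.72630101]
 [  0.         388.6071696  194.0680584 ]
 [  0.           0.           1.        ]] [[-0.0240065  -0.99963083 -0.0127237   0.19934079]
 [-0.98552847  0.02580028 -0.16753499  0.53128662]
 [ 0.16780141  0.00851764 -0.98578402  0.91410051]
 [ 0.          0.          0.          1.        ]]
```

View pics/side0.png

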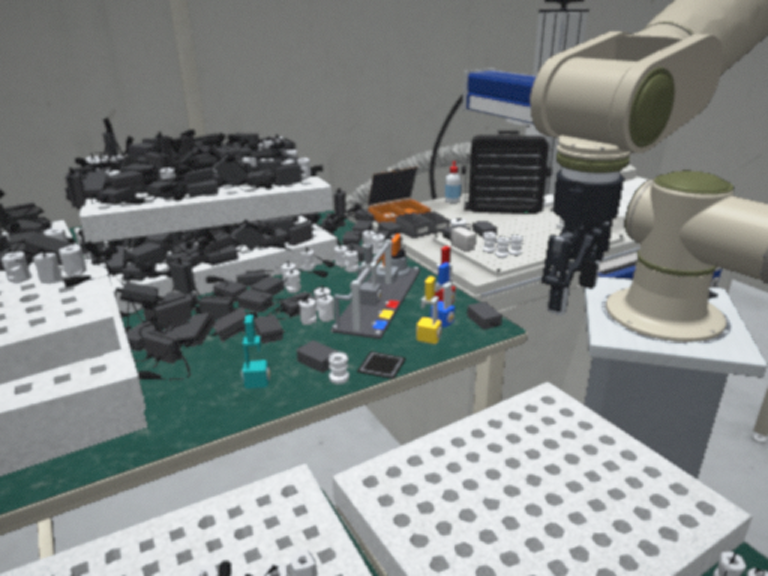

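View pics/top0.png

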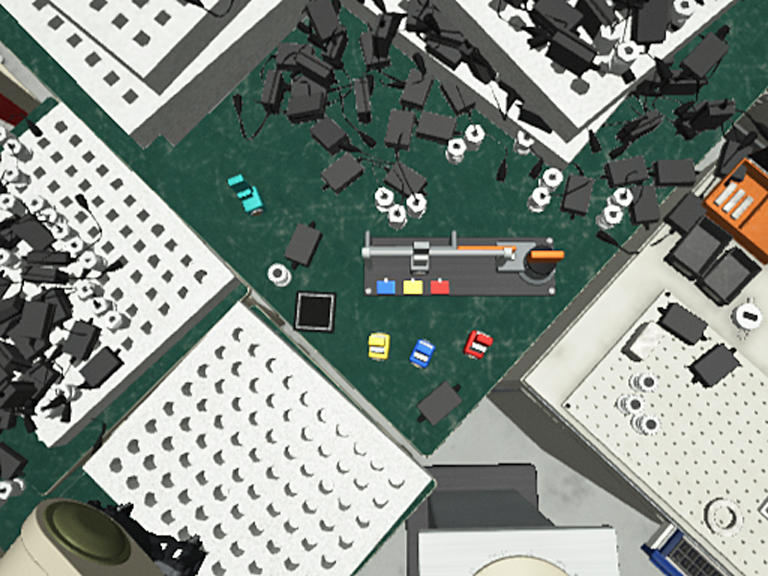

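The side view shows the rack centre-right (about 385,295), the carriers (440,300), the pad (382,364) and a teal look-alike (255,350). The top view shows the rack at (460,265) with marks blue, yellow, red at x=386, 412, 440. The carriers stand at (378,346) yellow, (422,352) blue and (478,345) red, with the pad at (315,311). Next I'll zoom in and measure.

```bash
cat > h.py <<'E'
from bench import env, kinematics, monitor, eyes, job
import cv2, numpy as np
from scipy.spatial.transform import Rotation as R
def ray(f,uv):
    K,V=f["mtx"],f["view"]; d=V[:3,:3].T@np.linalg.inv(K)@np.array([uv[0],uv[1],1.]); c=-V[:3,:3].T@V[:3,3]; return c,d/np.linalg.norm(d)
def onz(f,uv,z):
    c,d=ray(f,uv); return c+d*(z-c[2])/d[2]
def proj(f,p):
    q=f["mtx"]@(f["view"][:3,:3]@np.asarray(p)+f["view"][:3,3]); return q[:2]/q[2]
def tri(fs,uvs):
    A=np.zeros((3,3));b=np.zeros(3);L=[ray(f,u) for f,u in zip(fs,uvs)]
    for c,d in L:
        M=np.eye(3)-np.outer(d,d);A+=M;b+=M@c
    p=np.linalg.solve(A,b); gap=[np.linalg.norm((np.eye(3)-np.outer(d,d))@(p-c)) for c,d in L]
    return p,max(gap)
HSV={"blue":((105,130,60),(125,255,255)),"yellow":((22,130,90),(34,255,255)),"red":((0,150,60),(6,255,255)),"orange":((8,150,90),(19,255,255))}
def mask(f,c):
    h=cv2.cvtColor(f["frame"],cv2.COLOR_RGB2HSV); m=cv2.inRange(h,*[np.array(x) for x in HSV[c]])
    if c=="red": m|=cv2.inRange(h,np.array((174,150,60)),np.array((180,255,255)))
    return m
def blobs(f,c,roi,amin=8):
    x0,y0,x1,y1=roi; m=np.zeros(f["frame"].shape[:2],np.uint8); m[y0:y1,x0:x1]=mask(f,c)[y0:y1,x0:x1]
    n,l,st,ce=cv2.connectedComponentsWithStats(m)
    return [(st[i],ce[i],l==i) for i in range(1,n) if st[i][4]>=amin]
def grab(n,name=None,roi=None,s=4):
    f=eyes.grab_frame(n)
    if name: crop(f,name,roi,s)
    return f
def crop(f,name,roi,s):
    x0,y0,x1,y1=roi; cv2.imwrite(f"pics/{name}.png",cv2.resize(f["frame"][y0:y1,x0:x1,::-1],None,fx=s,fy=s,interpolation=cv2.INTER_CUBIC))
E
python3 - <<'E'
from h import *
T=dict(np.load("top0.npz"));S=dict(np.load("side0.npz"))
crop(T,"t1",(190,140,390,290),4); crop(S,"s1",(200,150,350,262),5)
for n,f,roi in(("T",T,(190,140,390,290)),("S",S,(200,150,350,262))):
  for c in HSV:
    for st,ce,_ in blobs(f,c,roi,6): print(n,c,st,ce.round(1))
E
```

```text
T blue [251 187  12   9  96] [256.1 191.2]
T blue [273 226  17  19 143] [280.9 235.4]
T yellow [269 189  12   7  18] [272.7 193.8]
T yellow [245 223  15  17  69] [254.2 233.9]
T yellow [245 226  12   6  29] [251.  229.1]
T red [287 187  12   9  96] [292.6 191.4]
T red [309 220  20  19 145] [317.6 228.5]
T orange [305 164  31   2  62] [320.  164.5]
T orange [341 164   3   4   9] [342.1 165.1]
T orange [354 167  22   6 129] [364.4 169.5]
S blue [292 175   7  14  79] [295.3 181.9]
S blue [292 201  11  17 102] [295.9 208.3]
S blue [249 213   9   7  43] [253.2 216.1]
S yellow [283 184   7  16  74] [286.1 190.9]
S yellow [253 206   9   6  38] [257.3 208.9]
S yellow [278 211  16  18 205] [284.6 219.9]
S red [295 165   5   9  36] [296.6 169. ]
S red [290 194   5   6  18] [292.8 196.3]
S red [258 200   8   5  28] [261.6 202.2]
S orange [262 155   5  16  53] [263.6 162.2]
```

View pics/t1.png

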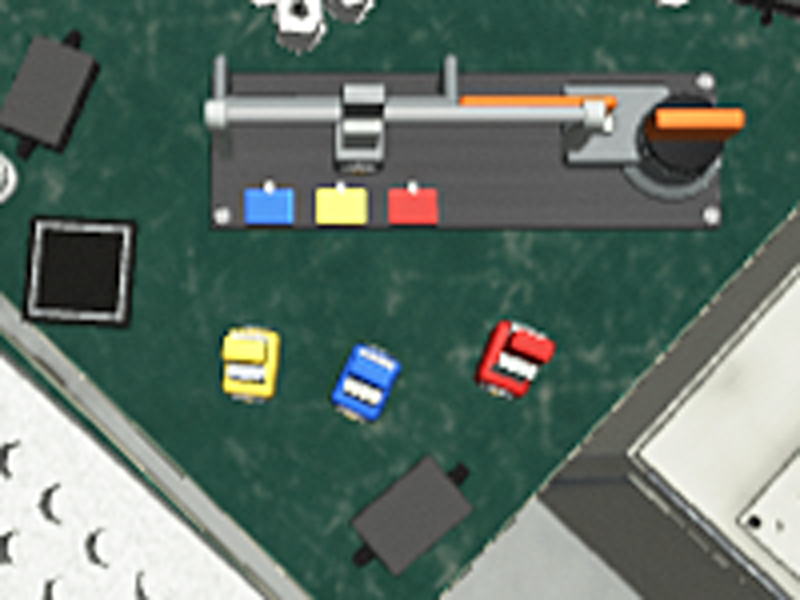

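View pics/s1.png

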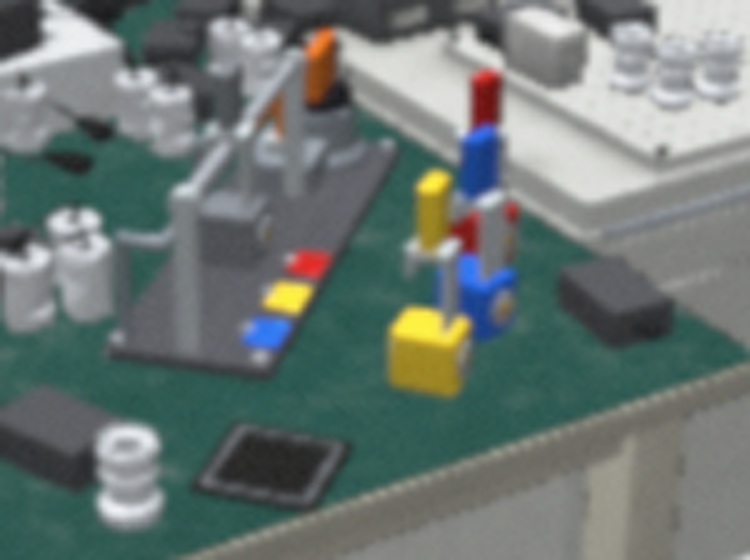

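The top crop shows the plate, the marks, the grey carrier hung at crop (360,130), the knob bar at (700,120) and three waiting carriers. The side crop shows the same things, with the pad at (275,460). Next is the rack fit and the tab measurements.

```bash
python3 - <<'E'
from h import *
T=dict(np.load("top0.npz"));S=dict(np.load("side0.npz"))
for f in(T,S): print("cam",ray(f,(0,0))[0].round(3))
# marks: loosened masks in a roi
def loose(f,lo,hi,roi):
    h=cv2.cvtColor(f["frame"],cv2.COLOR_RGB2HSV); m=cv2.inRange(h,np.array(lo),np.array(hi)); z=np.zeros_like(m);x0,y0,x1,y1=roi;z[y0:y1,x0:x1]=m[y0:y1,x0:x1];return z
for c,lo,hi,ry in(("blue",(100,90,60),(128,255,255),132),("yellow",(18,90,90),(36,255,255),86),("red",(0,100,60),(8,255,255),40)):
    uv=[]
    for f,roi in((T,(245,184,305,200)),(S,(245,195,268,222))):
        m=loose(f,lo,hi,roi)
        if c=="red": m|=loose(f,(172,100,60),(180,255,255),roi)
        n,l,st,ce=cv2.connectedComponentsWithStats(m); i=1+np.argmax(st[1:,4]); 
        (cx,cy),wh,a=cv2.minAreaRect(np.argwhere(l==i)[:,::-1].astype(np.float32)); uv.append(ce[i]); print(c,st[i],ce[i].round(2),(round(cx,1),round(cy,1)))
    p,g=tri((T,S),uv); print("  tri",p.round(4),"gap",round(g,4),"T z12:",onz(T,uv[0],.012).round(4),"S z12",onz(S,uv[1],.012).round(4))
# plate dark mask corners
for f,pts in((T,[(215,72),(720,75),(718,228),(212,228)]),):
    for p in pts:
        print("corner",onz(f,(190+p[0]/4-.4,140+p[1]/4-.4),.010).round(4))
# knob bar
for f,roi in((T,(345,160,385,180)),(S,(255,150,270,172))):
    for st,ce,l in blobs(f,"orange",roi,20):
        print("knob",st,ce.round(2),cv2.minAreaRect(np.argwhere(l)[:,::-1].astype(np.float32)))
        if f is T: print(onz(f,ce,.096).round(4)); k=ce
        else: print(onz(f,ce,.078)); print(tri((T,S),(k,ce)))
for c,z in ((0,0),):
    crop(T,"cy",(235,210,345,260),7); crop(S,"cs",(270,160,310,235),8)
E
```

```text
cam [0.375 0.178 0.993]
cam [0.273 1.183 0.59 ]
blue [251 187  13   9 111] [256.9 191.2] (257.0, 191.0)
blue [248 213  11   7  59] [253.02 216.1 ] (253.0, 216.0)
  tri [0.5501 0.2036 0.0133] gap 0.0005 T z12: [0.5498 0.2036 0.012 ] S z12 [0.5513 0.2013 0.012 ]
yellow [269 187  13   9 111] [274.9  191.19] (275.0, 191.0)
yellow [252 206  11   7  55] [257.4  208.91] (257.0, 209.0)
  tri [0.5489 0.1576 0.0135] gap 0.0005 T z12: [0.5487 0.1574 0.012 ] S z12 [0.5501 0.1549 0.012 ]
red [287 187  13   9 107] [292.66 191.2 ] (293.0, 191.0)
red [257 200   9   6  41] [261.32 202.37] (261.0, 202.5)
  tri [0.5479 0.1122 0.0132] gap 0.0006 T z12: [0.5474 0.112  0.012 ] S z12 [0.5491 0.1099 0.012 ]
corner [0.6401 0.2371 0.01  ]
corner [ 0.6291 -0.0908  0.01  ]
corner [ 0.5287 -0.0826  0.01  ]
corner [0.5371 0.2406 0.01  ]
knob [354 167  22   6 129] [364.42 169.48] ((364.5, 169.5), (5.0, 21.0), 90.0)
[ 0.5802 -0.0533  0.096 ]
knob [262 155   5  16  53] [263.6  162.21] ((264.0, 162.5), (15.0, 4.0), 90.0)
[ 0.58473095 -0.06421859  0.078     ]
(array([ 0.58331621, -0.05719863,  0.08091703]), np.float64(0.0003369932837477781))
```

View pics/cy.png

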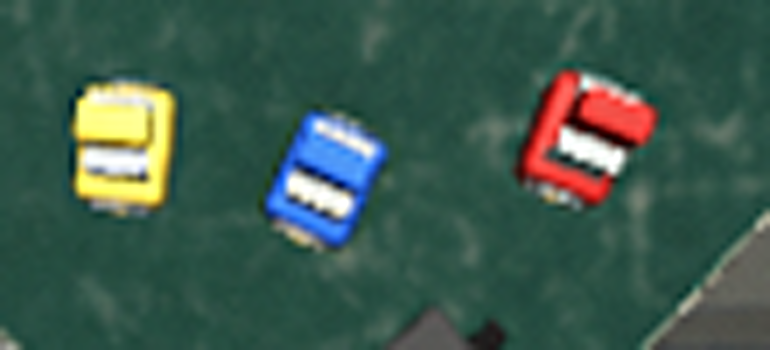

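View pics/cs.png

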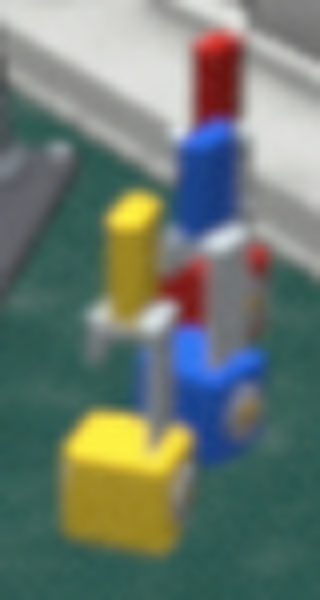

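The crops show the yellow tab top centred at (113,124), blue at (340,157) with its near edge from (300,163) to (366,188), and red at (617,115). Next I'll turn these into points from two views, and overlay the predicted rack features as a check.

```bash
cat >> h.py <<'E'
YAW=-0.028; O=np.array([0.5848,0.0700,0.0])
RR=R.from_euler("z",YAW).as_matrix()
def rk(x,y,z): return O+RR@np.array([x,y,z])/1000.
E
python3 - <<'E'
from h import *
T=dict(np.load("top0.npz"));S=dict(np.load("side0.npz"))
cs={"yellow":((113.5,124),(286.1,190.9)),"blue":((340,157),(295.3,181.9)),"red":((617,115),(296.6,169))}
for c,(a,b) in cs.items():
    u=np.array(a)/7+(235-.43,210-.43); pt=onz(T,u,.128); 
    print(c,"Ttop",pt.round(4),"S@108",onz(S,b,.108).round(4), "tri(mixed)",tri((T,S),(u,b))[0].round(4))
def ov(f,name,roi,s):
    im=cv2.resize(f["frame"][roi[1]:roi[3],roi[0]:roi[2],::-1],None,fx=s,fy=s,interpolation=cv2.INTER_CUBIC)
    def L(pts,col):
        q=[(tuple(((proj(f,p)-roi[:2]+.5)*s).astype(int))) for p in pts]
        for i in range(len(q)-1): cv2.line(im,q[i],q[i+1],col,1)
    L([rk(-52,-158,10),rk(52,-158,10),rk(52,170,10),rk(-52,170,10),rk(-52,-158,10)],(255,0,255))
    L([rk(0,-60,105),rk(0,160,105)],(0,255,0)); L([rk(14,16,77),rk(14,160,77)],(255,255,0))
    L([rk(-6,-151,96),rk(6,-151,96),rk(6,-99,96),rk(-6,-99,96),rk(-6,-151,96)],(0,255,255))
    for y in(40,86,132): L([rk(-49,y-15,12),rk(-27,y-15,12),rk(-27,y+15,12),rk(-49,y+15,12),rk(-49,y-15,12)],(0,0,0))
    cv2.imwrite(f"pics/{name}.png",im)
ov(T,"ot",(235,140,385,210),5); ov(S,"os",(215,150,300,235),7)
E
```

```text
yellow Ttop [0.448  0.2158 0.128 ] S@108 [0.4529 0.2045 0.108 ] tri(mixed) [0.4499 0.2166 0.1139]
blue Ttop [0.4357 0.1442 0.128 ] S@108 [0.4383 0.1388 0.108 ] tri(mixed) [0.4373 0.1436 0.1102]
red Ttop [0.4468 0.056  0.128 ] S@108 [0.4511 0.0411 0.108 ] tri(mixed) [0.4486 0.054  0.1134]
```

View pics/ot.png

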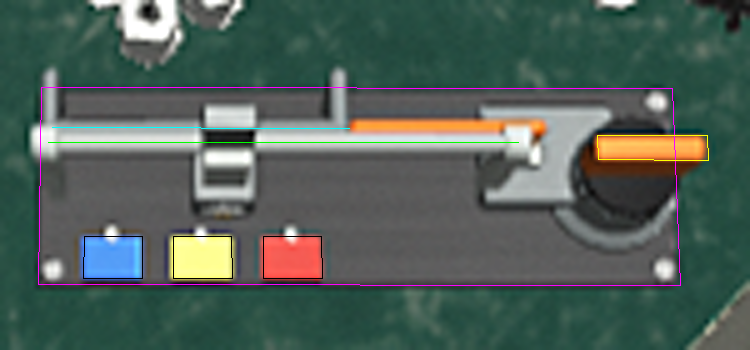

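View pics/os.png

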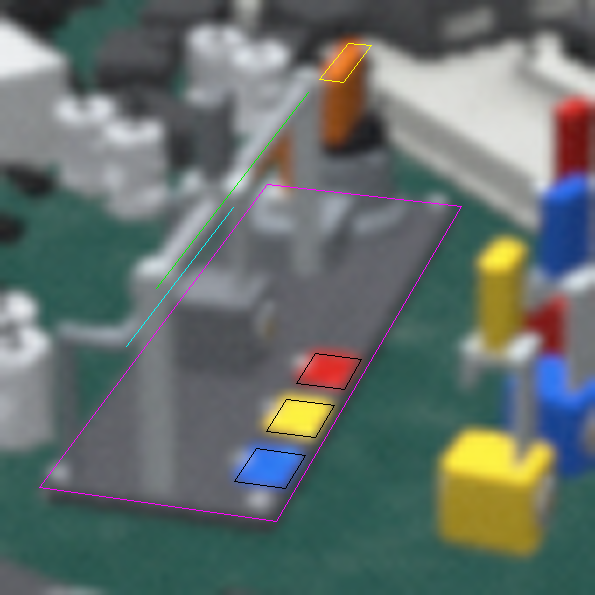

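The rack fit agrees to 1–2 mm in the top view, and the side overlay is off by about 1 px. Next I'll check the IK and the joint 6 range for the knob.

```bash
sed -i 's/O=np.array(\[0.5848,0.0700,0.0\])/O=np.array([0.5852,0.0698,0.0])/' h.py; cat >> h.py <<'E'
def ori(psi):
    Z=np.array([np.cos(psi),np.sin(psi),0]);X=np.array([0,0,-1.]);Y=np.cross(Z,X)
    return R.from_matrix(np.stack([X,Y,Z],1)).as_quat()
def psi_now():
    Z=R.from_quat(monitor.sense()["ee_rot"]).as_matrix()[:,2]; return np.arctan2(Z[1],Z[0])
def st(msg=""):
    s=monitor.sense(); print(msg,"t%.1f"%s["clock"],"p",s["position"].round(4),"F",s["contact_force"].round(1),"M",s["ft_torque"].round(2),"gap %.3f"%s["finger_gap"],"q6 %.2f"%s["joints"][5],"psi %.3f"%psi_now()); return s
E
python3 - <<'E'
from h import *
st()
k=rk(0,-125,0)
for z in(.2,.065):
  for psi in(YAW,YAW+np.pi):
    for d in(0,1,2,3,3.6):
      q=kinematics.ik([k[0],k[1],z],ori(psi+d)); print(z,round(psi+d,2),None if q is None else np.round(q,2))
for nm,p,ps in(("red",(.4475,.055),-.4),("pad",(.5,.28),0),("rackL",rk(0,132,0)[:2],YAW),("load",rk(-50,-20,0)[:2],YAW)):
  for a in(0,np.pi):
   for z in (.09,.25):
    q=kinematics.ik([p[0],p[1],z],ori(ps+a)); print(nm,z,None if q is None else np.round(q,2))
E
```

```text
t0.1 p [0.2186 0.4771 0.2308] F [ 0.6 -0.5 -0.1] M [ 0.08  0.04 -0.05] gap 1.000 q6 -0.22 psi 1.141
0.2 -0.03 [-0.29  0.47  1.36 -0.    1.32 -0.27]
0.2 0.97 [-0.29  0.47  1.36 -0.    1.32 -1.27]
0.2 1.97 [-0.29  0.47  1.36 -0.    1.32 -2.27]
0.2 2.97 None
0.2 3.57 [-0.29  0.47  1.36 -0.    1.32  2.42]
0.2 3.11 [-0.29  0.47  1.36 -0.    1.32  2.87]
0.2 4.11 [-0.29  0.47  1.36 -0.    1.32  1.87]
0.2 5.11 [-0.29  0.47  1.36 -0.    1.32  0.87]
0.2 6.11 [-0.29  0.47  1.36 -0.    1.32 -0.13]
0.2 6.71 [-0.29  0.47  1.36 -0.    1.32 -0.73]
0.065 -0.03 [-0.29  0.61  1.5  -0.    1.03 -0.27]
0.065 0.97 [-0.29  0.61  1.5  -0.    1.03 -1.27]
0.065 1.97 [-0.29  0.61  1.5  -0.    1.03 -2.27]
0.065 2.97 None
0.065 3.57 [-0.29  0.61  1.5  -0.    1.03  2.42]
0.065 3.11 [-0.29  0.61  1.5  -0.    1.03  2.87]
0.065 4.11 [-0.29  0.61  1.5  -0.    1.03  1.87]
0.065 5.11 [-0.29  0.61  1.5  -0.    1.03  0.87]
0.065 6.11 [-0.29  0.61  1.5  -0.    1.03 -0.13]
0.065 6.71 [-0.29  0.61  1.5  -0.    1.03 -0.73]
red 0.09 [-0.14  0.33  1.89 -0.    0.92  0.26]
red 0.25 [-0.14  0.13  1.67 -0.    1.33  0.26]
red 0.09 [-0.14  0.33  1.89 -0.    0.92 -2.88]
red 0.25 [-0.14  0.13  1.67 -0.    1.33 -2.88]
pad 0.09 [ 0.31  0.56  1.52 -0.    1.06  0.31]
pad 0.25 [ 0.31  0.41  1.32 -0.    1.42  0.31]
pad 0.09 [ 0.31  0.56  1.52 -0.    1.06 -2.84]
pad 0.25 [ 0.31  0.41  1.32 -0.    1.42 -2.84]
rackL 0.09 [ 0.14  0.66  1.35 -0.    1.13  0.17]
rackL 0.25 [ 0.14  0.52  1.14 -0.    1.48  0.17]
rackL 0.09 None
rackL 0.25 None
load 0.09 [-0.12  0.49  1.63 -0.    1.01 -0.09]
load 0.25 [-0.12  0.33  1.43 -0.    1.39 -0.09]
load 0.09 None
load 0.25 None
```

Joint 6 falls as psi grows. I'll open in two grasps, q6 from -0.27 to -2.75 and then from +0.39 to -0.73, and start now.

```bash
cat >> h.py <<'E'
def go(x,y,z,psi=None,v=0.15,guard=None):
    if psi is None: return env.movel([x,y,z],velocity=v,guard=guard)
    return env.reach([x,y,z],ori(psi))
def turn(dq,n=1):
    for i in range(n):
        q=np.array(monitor.sense()["joints"]) if i==0 else q
        q=q.copy(); q[5]+=dq/n; env.set_joints(q)
E
python3 - <<'E'
from h import *
k=rk(0,-125,0)
go(k[0],k[1],.20,YAW); st("above")
print(go(k[0],k[1],.067,v=.15,guard=8)); st("down")
env.close_gripper(100); st("closed")
E
```

```text
above t2.4 p [ 0.5817 -0.0543  0.2001] F [-0.2 -0.1 -0.8] M [-0.02  0.02  0.06] gap 1.003 q6 -0.27 psi -0.027
False
down t3.4 p [ 0.5822 -0.0552  0.0679] F [-0.2  1.1 -0.2] M [-0.03 -0.01  0.01] gap 0.996 q6 -0.27 psi -0.028
closed t4.1 p [ 0.5822 -0.0552  0.0674] F [2.8 0.  1.6] M [ 0.11 -0.26  0.03] gap 0.120 q6 -0.27 psi -0.028
```

```bash
python3 - <<'E'
from h import *
env.close_gripper(120)
for d in(-.3,-.3,-.6,-1.28): turn(d); st("turn")
f=grab("top","k1",(300,140,400,200),6)
E
```

```text
turn t4.7 p [ 0.5821 -0.0552  0.0674] F [-1.6  1.   2.4] M [-0.03 -0.68 -1.17] gap 0.115 q6 -0.56 psi 0.267
turn t5.1 p [ 0.5824 -0.0551  0.0674] F [4.5 1.  1.6] M [ 0.04 -0.61  0.11] gap 0.117 q6 -0.86 psi 0.562
turn t5.7 p [ 0.5825 -0.0551  0.0674] F [5.2 1.  0.9] M [ 0.26 -0.7   0.01] gap 0.119 q6 -1.45 psi 1.158
turn t6.9 p [ 0.5825 -0.0547  0.0674] F [3.9 3.2 1.8] M [ 0.54 -0.67  0.02] gap 0.117 q6 -2.73 psi 2.435
```

View pics/k1.png

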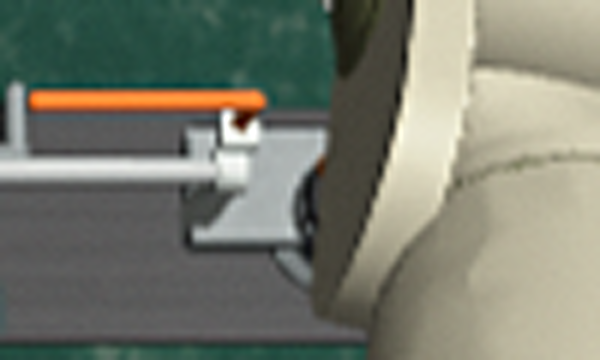

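The gate bar has moved well back, to crop row 100. Now I'll regrasp with a half-turn and finish opening. The knob axis looks about 0.5 mm off at most.

```bash
python3 - <<'E'
from h import *
s=monitor.sense(); p=s["position"]; psi=psi_now()
env.release(); env.movel([p[0],p[1],.15],velocity=.25)
env.reach([p[0],p[1],.15],ori(psi-np.pi)); st("flip")
env.movel([p[0],p[1],.067],velocity=.15,guard=8)
env.close_gripper(120); st("closed")
turn(-.6);st();turn(-.50); st(); turn(-.05); st()
f=grab("top","k2",(300,140,400,200),6)
s=monitor.sense(); p=s["position"]
env.release(); env.movel([p[0],p[1],.20],velocity=.25)
go(*rk(-80,60,220),YAW)
f=grab("top","k3",(235,140,385,260),5); crop(f,"k4",(240,150,390,185),5)
np.savez("top1.npz",**f); np.savez("side1.npz",**eyes.grab_frame("side")); st()
E
```

```text
flip t10.8 p [ 0.5825 -0.0547  0.1499] F [0.5 0.3 0. ] M [-0.   -0.04 -0.04] gap 0.997 q6 0.41 psi -0.707
closed t12.2 p [ 0.5825 -0.0546  0.0674] F [-2.  -0.4  5.1] M [ 0.06  0.37 -0.04] gap 0.121 q6 0.41 psi -0.707
 t12.8 p [ 0.5824 -0.0546  0.0674] F [-1.9  1.3  4. ] M [0.13 0.4  0.04] gap 0.114 q6 -0.18 psi -0.110
 t13.3 p [ 0.5823 -0.0546  0.0674] F [-3.4  0.4  3.7] M [0.05 0.54 0.02] gap 0.117 q6 -0.68 psi 0.386
 t13.6 p [ 0.5822 -0.0546  0.0674] F [-2.1  0.3  3.3] M [ 0.04  0.42 -0.05] gap 0.121 q6 -0.73 psi 0.433
 t16.0 p [0.5073 0.131  0.2192] F [ 0.  -0.2  0.3] M [ 0.01 -0.04 -0.01] gap 1.001 q6 0.06 psi -0.029
```

View pics/k3.png

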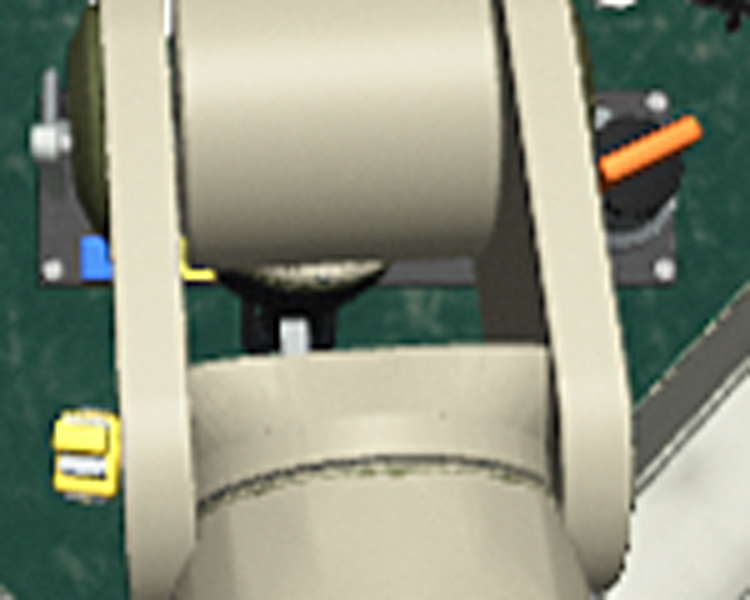

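The knob bar now stands at about 26°, which matches 3.6 rad. The grey tab top in the first top picture was at crop (230.5,116), so I'll locate it from that.

```bash
python3 - <<'E'
from h import *
T=dict(np.load("top0.npz"));S=dict(np.load("side0.npz"))
u=np.array((230.5,116))/5+(235-.4,140-.4); p=onz(T,u,.156); print(p, (RR.T@(p-O)*1000).round(1))
# expected tab top centre if x=0
for y in(80,86,92): print(y,(proj(T,rk(0,y,156))-(234.6,139.6))*5, proj(S,rk(0,y,136)))
# pad: bright outline corners in t1
for f,pts,o in((T,[(35,222),(132,226),(128,322),(28,316)],(190,140)),):
    c=np.array([onz(f,np.array(q)/4+np.array(o)-.4,.003) for q in pts]); print(c.round(4),c.mean(0).round(4))
c=np.array([onz(S,np.array(q)/5+np.array((200,150))-.4,.003) for q in [(242,425),(348,437),(310,507),(195,487)]]); print(c.round(4),c.mean(0).round(4))
c=np.array([onz(T,np.array(q)/4+np.array((190,140))-.4,.026) for q in [(40,35),(100,62),(62,150),(3,120)]]); print("adapter",c.round(3))
E
```

```text
[0.58659742 0.14576458 0.156     ] [ -0.7  76.  156. ]
80 [221.3955616  114.39012997] [245.2564473  169.95398067]
86 [207.83760298 114.38027744] [244.63038238 170.71611013]
92 [194.2821429  114.37042673] [243.99876154 171.485003  ]
[[0.5452 0.3555 0.003 ]
 [0.5409 0.2927 0.003 ]
 [0.4788 0.2957 0.003 ]
 [0.4842 0.3598 0.003 ]] [0.5123 0.3259 0.003 ]
[[0.5416 0.29   0.003 ]
 [0.4815 0.2877 0.003 ]
 [0.4853 0.358  0.003 ]
 [0.5489 0.3548 0.003 ]] [0.5143 0.3226 0.003 ]
adapter [[0.664 0.349 0.026]
 [0.644 0.31  0.026]
 [0.587 0.334 0.026]
 [0.608 0.372 0.026]]
```

```bash
python3 - <<'E'
from h import *
S=dict(np.load("side0.npz"))
crop(S,"s3",(225,150,275,210),10)
E
```

```text
(no output)
```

View pics/s3.png

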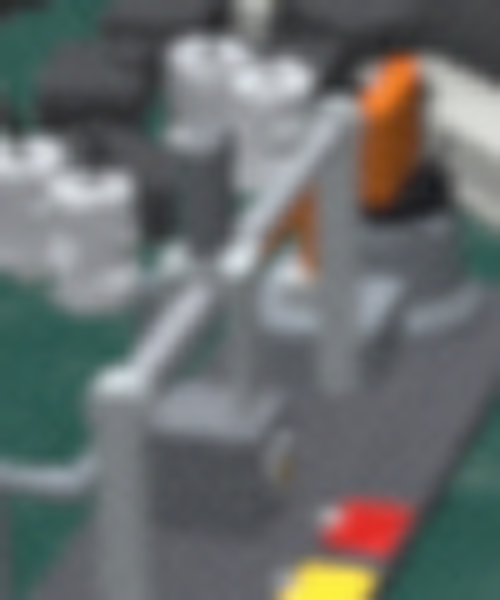

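The grey tab in the side view sits at crop (205,190), which agrees with rack y of about 77. The pad centre is about (0.513,0.324) from both views. I'll pick and slide the grey carrier now.

```bash
python3 - <<'E'
from h import *
a=rk(0,77,0)
go(a[0],a[1],.20,YAW)
print(go(a[0],a[1],.118,v=.12,guard=8)); st("down")
env.close_gripper(60); st("closed")
b=rk(0,-20,0)
p=monitor.sense()["position"]
print(go(b[0]+.0,b[1],p[2]+.001,v=.06,guard=15)); st("slid")
E
```

```text
False
down t17.2 p [0.5877 0.1468 0.1191] F [-0.2 -0.  -0.1] M [-0.   -0.02  0.01] gap 1.001 q6 0.08 psi -0.028
closed t17.9 p [0.5874 0.1468 0.1181] F [ 0.1 -0.8  1.5] M [0.02 0.15 0.01] gap 0.129 q6 0.08 psi -0.028
False
slid t19.6 p [0.5846 0.0501 0.1191] F [ 0.  -0.2 -2.1] M [ 0.03  0.01 -0.02] gap 0.134 q6 -0.09 psi -0.028
```

```bash
python3 - <<'E'
from h import *
def seq(x,y,z,v,g):
    r=go(x,y,z,v=v,guard=g); s=st("guard" if r else "ok"); return r
b=rk(0,-20,0); c=rk(-55,-20,0)
ok = not seq(b[0],b[1],.141,.08,10) and not seq(c[0],c[1],.141,.08,8)
if ok:
    seq(c[0],c[1],.245,.2,15)
    seq(.513,.20,.245,.25,15)
    seq(.513,.3245,.245,.25,15)
    f=grab("side","g1",(170,100,330,220),5)
E
```

```text
ok t20.1 p [0.5847 0.0499 0.1413] F [ 0.1 -0.5 -2.6] M [-0.01  0.02 -0.  ] gap 0.131 q6 -0.09 psi -0.028
ok t20.9 p [0.53   0.0513 0.141 ] F [ 0.3  0.3 -2. ] M [ 0.01 -0.06 -0.02] gap 0.132 q6 -0.10 psi -0.028
ok t21.6 p [0.5293 0.0514 0.2437] F [ 0.8  0.3 -2.1] M [-0.01  0.03  0.01] gap 0.132 q6 -0.10 psi -0.028
ok t22.3 p [0.513  0.1991 0.2443] F [ 0.2 -1.  -2.4] M [-0.04 -0.02 -0.02] gap 0.132 q6 0.19 psi -0.028
ok t23.0 p [0.5133 0.3234 0.2447] F [ 0.3 -0.9 -1.3] M [ 0.01 -0.02  0.02] gap 0.134 q6 0.40 psi -0.029
```

View pics/g1.png

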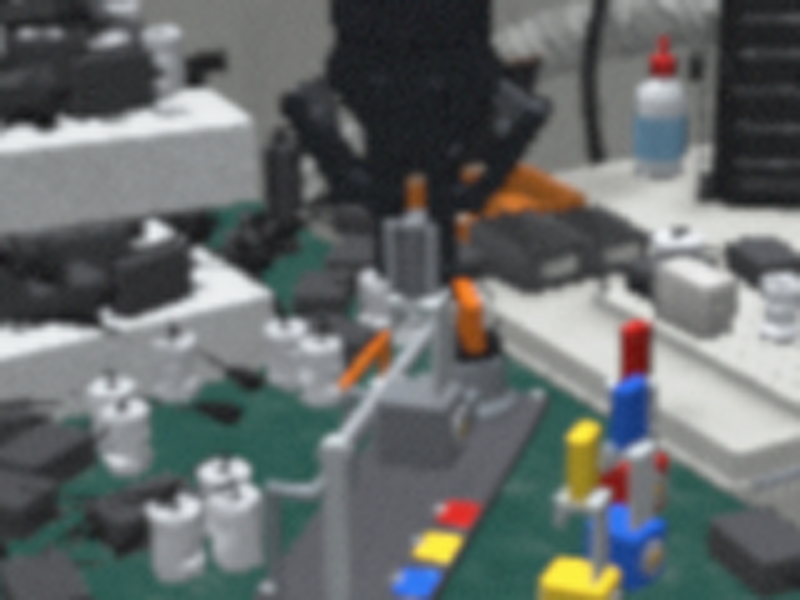

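This picture shows the gripper still at the loading gap, which disagrees with the sensed TCP. I'll grab again.

```bash
python3 - <<'E'
from h import *
f=grab("side","g2",(100,0,360,260),3)
print(proj(f,monitor.sense()["position"])); st()
f=grab("top","g3",(190,140,390,290),4)
E
```

```text
[253.33473514 158.15778243]
 t23.1 p [0.5135 0.323  0.2451] F [ 0.6 -0.2 -2.1] M [ 0.02  0.   -0.02] gap 0.132 q6 0.40 psi -0.030
```

View pics/g2.png

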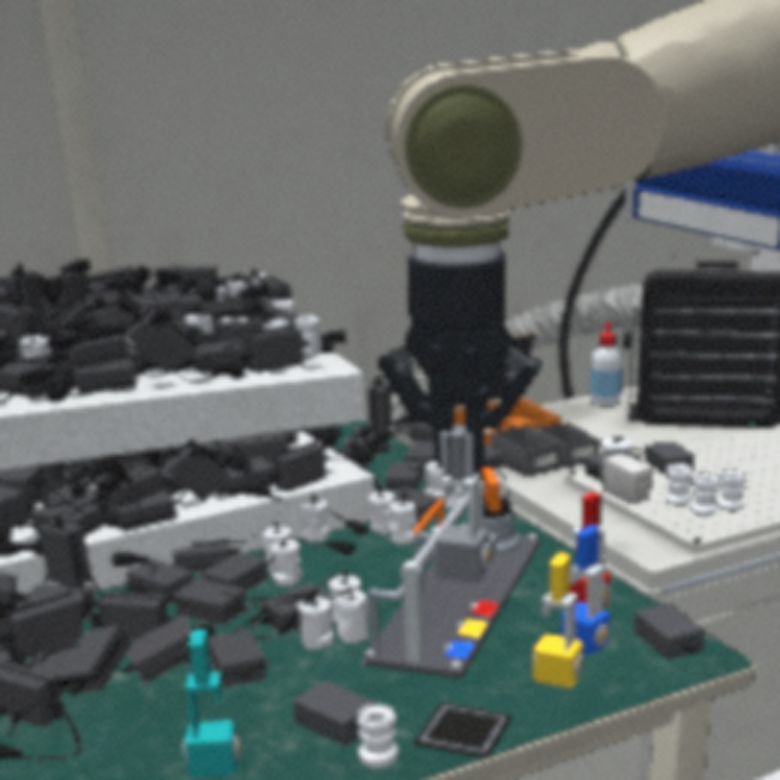

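View pics/g3.png

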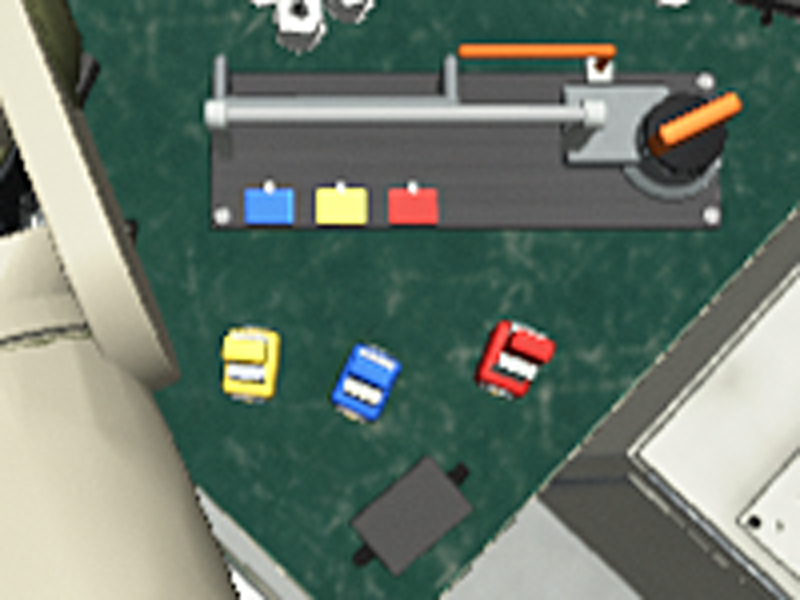

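Perspective explains it: the TCP projects to (253,158), exactly where the gripper is. The grey carrier is held, the rail is empty, and the gate and knob are open. Lowering onto the pad.

```bash
python3 - <<'E'
from h import *
go(.513,.3245,.11,v=.2); st()
print(go(.513,.3245,.086,v=.03,guard=5)); st("down")
env.release(); st("rel"); p=monitor.sense()["position"]
go(p[0],p[1],.2,v=.25)
env.set_joints([0.918, 0.313, 1.498, -0, 1.331, -0.223])
f=grab("top","g5",(190,140,390,290),4);np.savez("top2.npz",**f)
f=grab("side","g6",(200,150,350,262),5);np.savez("side2.npz",**f); st()
E
```

```text
t23.9 p [0.5137 0.3246 0.1114] F [-0.1  0.7 -2. ] M [ 0.   -0.03  0.01] gap 0.134 q6 0.40 psi -0.028
True
down t24.5 p [0.5131 0.3246 0.0932] F [-0.2  0.1  3. ] M [-0.    0.07 -0.03] gap 0.132 q6 0.40 psi -0.028
rel t25.2 p [0.5125 0.3243 0.0925] F [-0.4 -0.8 -0.3] M [ 0.02 -0.04 -0.01] gap 0.998 q6 0.40 psi -0.028
 t27.2 p [0.2195 0.477  0.2308] F [-0.1 -0.3  0. ] M [ 0.01 -0.03 -0.03] gap 1.000 q6 -0.22 psi 1.139
```

View pics/g5.png

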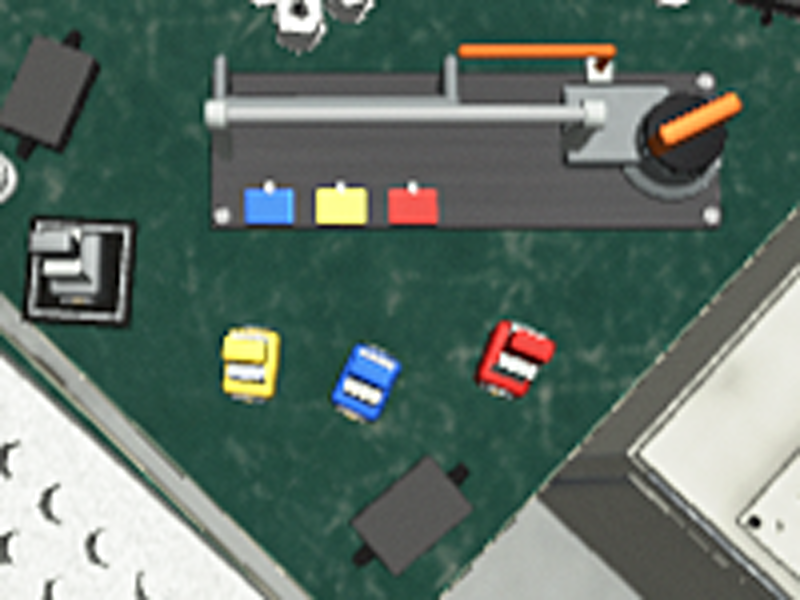

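View pics/g6.png

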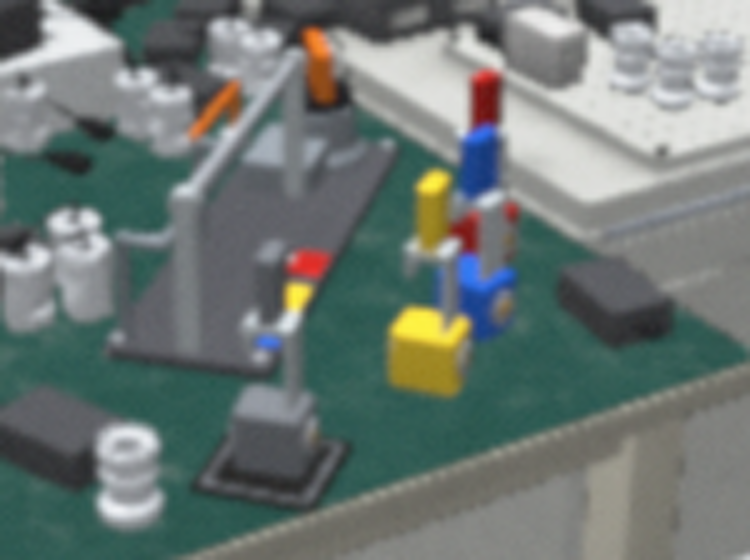

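The grey carrier stands upright at the centre of the pad (top crop 80,272), and the waiting carriers have not moved. Next is blue, whose mark at y 132 is the farthest.

```bash
cat >> h.py <<'E'
def pick(x,y,psi,eff=60):
    go(x,y,.20,psi)
    r=go(x,y,.089,v=.15,guard=8); st("at tab guard=%s"%r)
    if r: return False
    env.close_gripper(eff); s=st("closed")
    p=s["position"]; go(p[0],p[1],.25,v=.15); s=st("lifted")
    return .08<s["finger_gap"]<.2 and s["contact_force"][2]<-1
def hook(dz=0.):
    c=rk(-55,-20,0); go(c[0],c[1],.25,YAW); st("pre")
    for (x,z,v,g) in((-55,.141+dz,.15,10),(0,.141+dz,.07,7)):
        b=rk(x,-20,0); r=go(b[0],b[1],z,v=v,guard=g); s=st("to x%d guard=%s"%(x,r))
        if r or not .08<s["finger_gap"]<.2: return False
    r=go(b[0],b[1],.113+dz,v=.03,guard=5); st("seat contact=%s"%r); return r
def slide(y):
    z=monitor.sense()["position"][2]
    b=rk(0,y,0); r=go(b[0],b[1],z+.001,v=.06,guard=12); s=st("slid guard=%s"%r)
    if r: return False
    r=go(b[0],b[1],z-.006,v=.03,guard=4); s=st("seat contact=%s"%r)
    return r and .08<s["finger_gap"]<.2
def let(park=True):
    env.release(); p=monitor.sense()["position"]; go(p[0],p[1],.22,v=.25)
    if park: env.set_joints([0.918, 0.313, 1.498, -0, 1.331, -0.223])
E
python3 - <<'E'
from h import *
print(pick(.4365,.1437,-.36))
E
```

```text
at tab guard=False t29.6 p [0.4369 0.1439 0.0897] F [-0.  -0.2 -0.9] M [-0.02  0.06  0.05] gap 0.995 q6 0.42 psi -0.360
closed t30.2 p [0.4366 0.1437 0.0892] F [-0.8 -0.6  2.7] M [-0.11  0.15 -0.05] gap 0.133 q6 0.42 psi -0.360
lifted t31.4 p [0.4362 0.1437 0.2491] F [-0.2 -0.4 -2. ] M [ 0.02  0.03 -0.02] gap 0.130 q6 0.42 psi -0.360
True
```

```bash
python3 - <<'E'
from h import *
r=hook(); print(r)
f=grab("side","b1",(170,100,330,220),5)
E
```

```text
pre t32.0 p [0.5294 0.0512 0.249 ] F [ 0.7  0.7 -2. ] M [ 0.01 -0.01 -0.02] gap 0.136 q6 -0.09 psi -0.029
to x-55 guard=False t32.9 p [0.5301 0.0516 0.142 ] F [ 0.3  0.3 -0.9] M [-0.02  0.    0.  ] gap 0.134 q6 -0.10 psi -0.028
to x0 guard=False t33.8 p [0.5844 0.0499 0.141 ] F [ 0.3  0.3 -1.2] M [-0.02 -0.01 -0.04] gap 0.132 q6 -0.09 psi -0.028
seat contact=True t34.6 p [0.5845 0.0498 0.117 ] F [-1.  -0.8  3.5] M [0.01 0.08 0.01] gap 0.132 q6 -0.09 psi -0.028
True
```

View pics/b1.png

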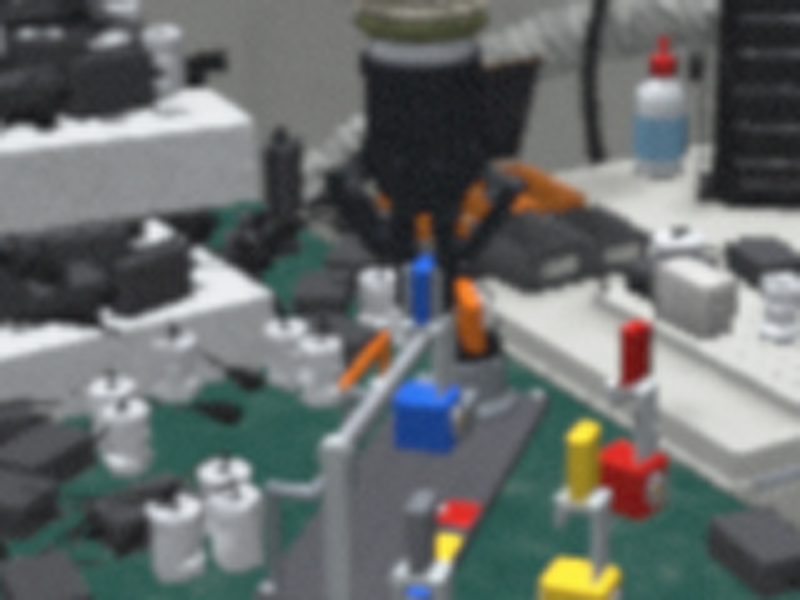

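Blue is hooked on the rail (block at crop 425,415) and seats at the expected height. Sliding to its mark.

```bash
python3 - <<'E'
from h import *
r=slide(132); print(r)
if r:
    let()
    f=grab("top","b2",(190,140,390,290),4);np.savez("top3.npz",**f)
    f=grab("side","b3",(200,150,350,262),5);np.savez("side3.npz",**f); st()
E
```

```text
slid guard=False t37.3 p [0.5889 0.2016 0.118 ] F [-0.1  1.2 -2.9] M [ 0.01 -0.06 -0.02] gap 0.133 q6 0.17 psi -0.028
seat contact=True t37.5 p [0.5893 0.2017 0.117 ] F [-1.4 -0.5  6.3] M [-0.07  0.3   0.  ] gap 0.128 q6 0.17 psi -0.028
True
 t40.6 p [0.2193 0.477  0.231 ] F [-0.1  0.3 -0.6] M [ 0.02  0.06 -0.02] gap 1.002 q6 -0.22 psi 1.139
```

View pics/b2.png

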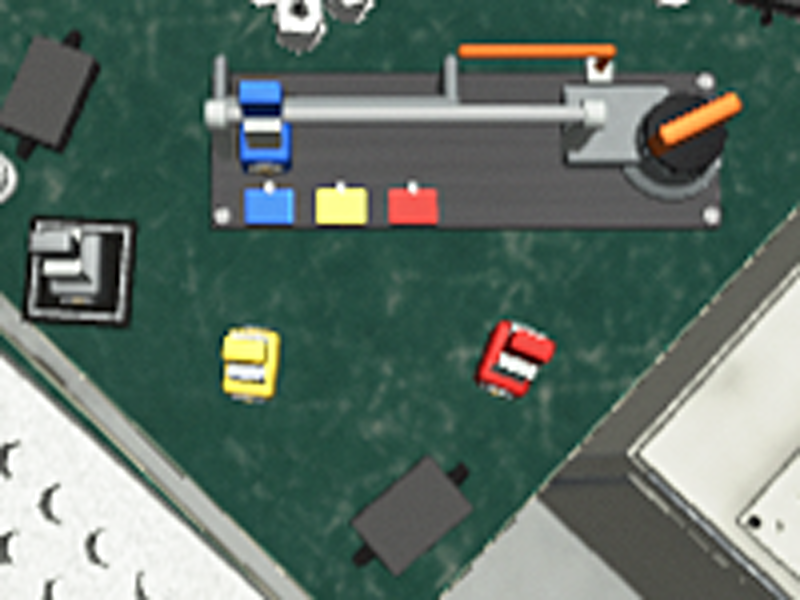

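View pics/b3.png

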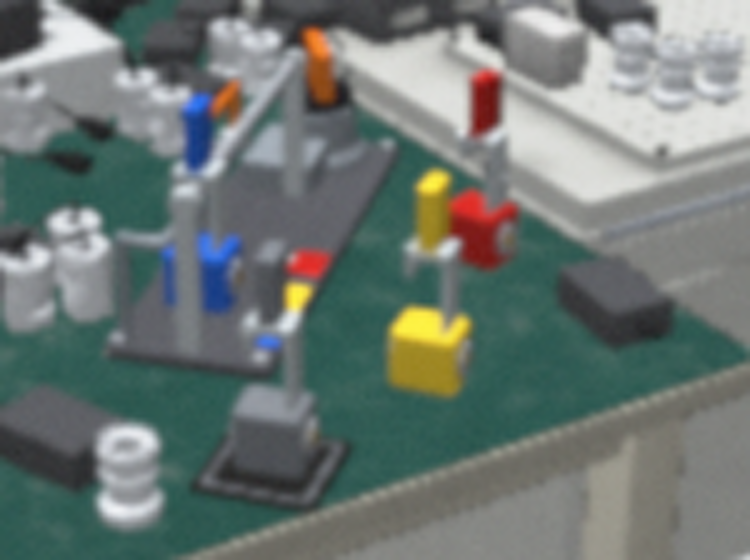

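Blue hangs at its mark (top crop 262,125), and yellow and red are unmoved. Now yellow.

```bash
python3 - <<'E'
from h import *
T=dict(np.load("top3.npz")); b=[x for x in blobs(T,"blue",(245,155,268,166),5)]
for st_,ce,_ in b: print("blue tab rack y:",(RR.T@(onz(T,ce,.156)-O)*1000).round(1))
if pick(.449,.2155,0.0) and hook():
    r=slide(86); print(r)
    if r:
        let()
    f=grab("top","y2",(190,140,390,290),4);np.savez("top4.npz",**f)
    f=grab("side","y3",(200,150,350,262),5);np.savez("side4.npz",**f); st()
E
```

```text
blue tab rack y: [ -0.7 133.1 156. ]
at tab guard=False t42.8 p [0.4494 0.2158 0.0898] F [ 0.5 -0.4  0.1] M [-0.02  0.02  0.02] gap 1.000 q6 0.21 psi 0.000
closed t43.5 p [0.4492 0.2156 0.0892] F [0.4 0.2 2.1] M [0.08 0.06 0.01] gap 0.131 q6 0.21 psi -0.000
lifted t44.7 p [0.4488 0.2155 0.2491] F [-0.1 -0.1 -2. ] M [-0.04 -0.    0.03] gap 0.133 q6 0.21 psi -0.000
pre t45.5 p [0.5294 0.0516 0.2496] F [ 0.8 -0.8 -2.2] M [ 0.01 -0.02  0.01] gap 0.131 q6 -0.10 psi -0.028
to x-55 guard=False t46.3 p [0.5301 0.0516 0.142 ] F [-0.6 -0.2 -2.3] M [-0.02  0.01  0.06] gap 0.130 q6 -0.10 psi -0.027
to x0 guard=False t47.3 p [0.5844 0.0498 0.141 ] F [-1.  -0.4 -2.5] M [-0.   -0.02  0.03] gap 0.134 q6 -0.09 psi -0.028
seat contact=True t48.0 p [0.5845 0.0498 0.1171] F [-1.   0.1  4.7] M [ 0.03  0.15 -0.03] gap 0.131 q6 -0.09 psi -0.028
slid guard=False t49.9 p [0.5876 0.1555 0.1181] F [-0.4  0.1 -2.3] M [ 0.   -0.05  0.01] gap 0.131 q6 0.09 psi -0.028
seat contact=True t50.1 p [0.588  0.1556 0.1171] F [-2.3 -0.3  5.7] M [-0.03  0.32 -0.06] gap 0.131 q6 0.09 psi -0.028
True
 t53.3 p [0.2193 0.477  0.231 ] F [ 0.3  0.6 -0.1] M [0.01 0.02 0.01] gap 1.003 q6 -0.22 psi 1.140
```

View pics/y2.png

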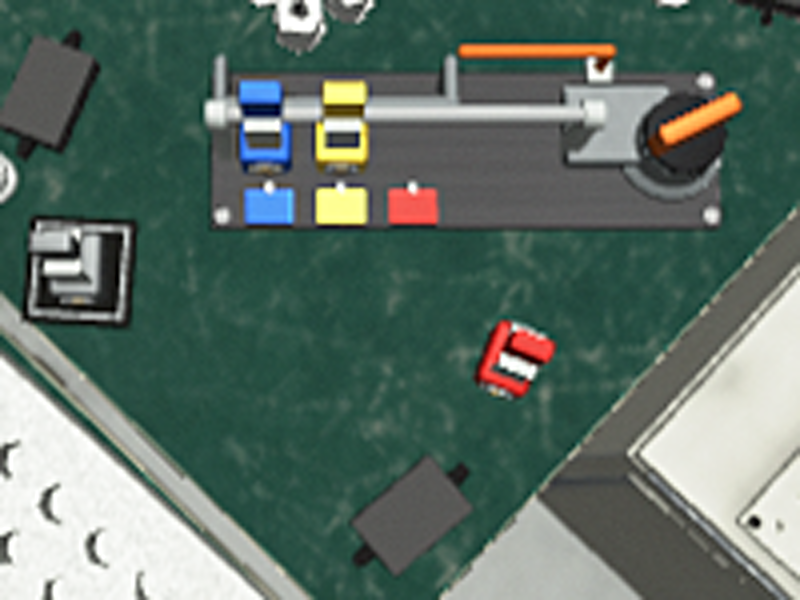

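View pics/y3.png

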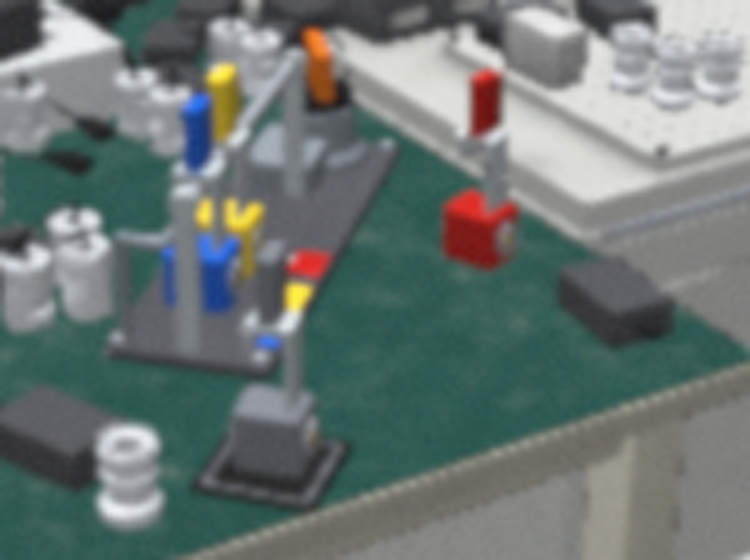

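Blue and yellow hang opposite their marks and red is unmoved (crop 515,358). Now red.

```bash
python3 - <<'E'
from h import *
if pick(.4475,.055,-.41) and hook():
    r=slide(40); print(r)
    if r:
        let()
    f=grab("top","r2",(190,140,390,290),4);np.savez("top5.npz",**f)
    f=grab("side","r3",(200,150,350,262),5);np.savez("side5.npz",**f); st()
E
```

```text
at tab guard=False t56.0 p [0.4479 0.0551 0.0897] F [-0.5 -0.2 -0.6] M [-0.04 -0.04 -0.  ] gap 1.002 q6 0.27 psi -0.410
closed t56.6 p [0.4477 0.055  0.0892] F [ 1.5 -0.5  1.3] M [-0.02 -0.08  0.01] gap 0.132 q6 0.27 psi -0.410
lifted t57.8 p [0.4473 0.055  0.2492] F [ 1.  -0.4 -2.6] M [-0.01  0.01 -0.04] gap 0.127 q6 0.27 psi -0.410
pre t58.3 p [0.5295 0.0513 0.2486] F [-0.6  0.7 -2.1] M [0.06 0.01 0.02] gap 0.130 q6 -0.09 psi -0.029
to x-55 guard=False t59.1 p [0.53   0.0513 0.1421] F [ 0.3 -0.2 -1.8] M [-0.01 -0.05  0.03] gap 0.137 q6 -0.10 psi -0.028
to x0 guard=False t60.1 p [0.5844 0.0499 0.141 ] F [-0.2 -0.1 -3.2] M [ 0.01  0.03 -0.01] gap 0.136 q6 -0.09 psi -0.028
seat contact=True t60.8 p [0.5845 0.0498 0.117 ] F [0.  0.6 4.5] M [-0.02  0.07  0.03] gap 0.129 q6 -0.09 psi -0.028
slid guard=False t62.0 p [0.5863 0.1095 0.1179] F [ 0.3  0.4 -1.8] M [-0.03 -0.   -0.01] gap 0.134 q6 0.02 psi -0.028
seat contact=True t62.2 p [0.5866 0.1095 0.117 ] F [-2.   0.1  6.7] M [-0.02  0.34  0.  ] gap 0.136 q6 0.02 psi -0.028
True
 t65.5 p [0.2193 0.477  0.231 ] F [-0.1 -0.3  0.1] M [0.04 0.03 0.01] gap 1.006 q6 -0.22 psi 1.140
```

View pics/r2.png

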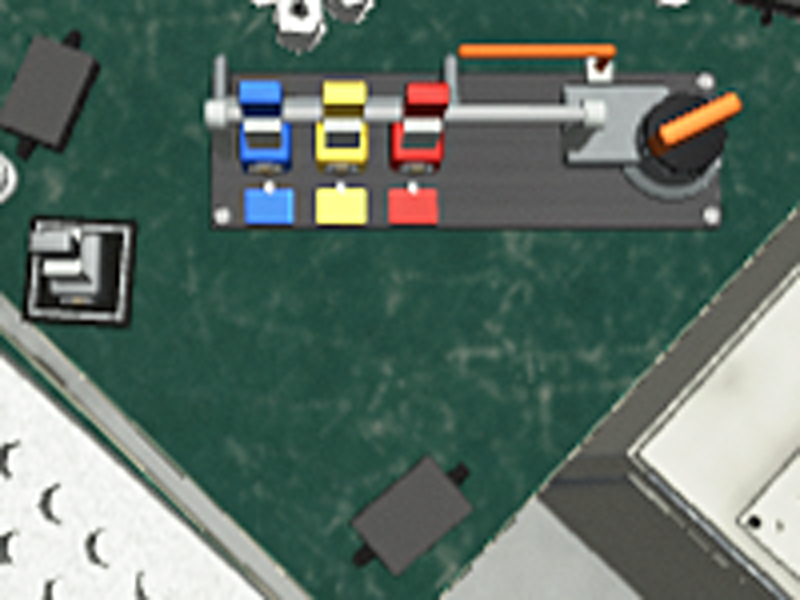

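View pics/r3.png

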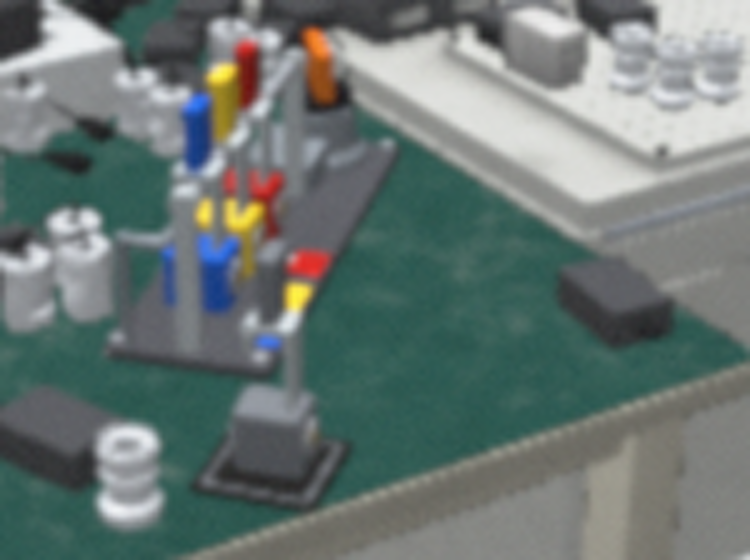

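All three hang at their marks, the grey carrier is on the pad and the gate is still open. Closing the knob: q6 from -0.73 to 2.74 in one grasp.

```bash
python3 - <<'E'
from h import *
k=np.array([.5823,-.0548])
go(k[0],k[1],.22,.435); st("above")
print(go(k[0],k[1],.067,v=.15,guard=8))
env.close_gripper(120); st("closed")
for d in(.8,.8,.8,.4,.4,.27): turn(d); s=st("turn")
E
```

```text
above t67.8 p [ 0.5823 -0.0539  0.2201] F [-0.1  0.6  0.7] M [0.01 0.02 0.03] gap 1.001 q6 -0.73 psi 0.436
False
closed t69.6 p [ 0.5823 -0.0548  0.0673] F [-1.2  0.8  4.7] M [ 0.03  0.35 -0.05] gap 0.117 q6 -0.73 psi 0.435
turn t70.4 p [ 0.5823 -0.0548  0.0674] F [-0.7 -0.4  1.8] M [ 0.02  0.15 -0.08] gap 0.116 q6 0.07 psi -0.363
turn t71.2 p [ 0.5823 -0.0548  0.0673] F [-1.2  0.5  2.1] M [0.03 0.24 0.03] gap 0.118 q6 0.87 psi -1.161
turn t71.9 p [ 0.5823 -0.0548  0.0674] F [-1.   0.1  2.6] M [ 0.05  0.21 -0.02] gap 0.115 q6 1.66 psi -1.958
turn t72.4 p [ 0.5824 -0.0548  0.0674] F [1.5 0.6 3. ] M [-0.03  0.35  0.5 ] gap 0.119 q6 2.06 psi -2.353
turn t72.9 p [ 0.5823 -0.0548  0.0674] F [-1.5  0.6  3.1] M [-0.08  0.19 -0.18] gap 0.115 q6 2.45 psi -2.748
turn t73.2 p [ 0.5823 -0.0548  0.0674] F [-2.   0.6  2.8] M [-0.05  0.17 -0.2 ] gap 0.120 q6 2.72 psi -3.013
```

```bash
python3 - <<'E'
from h import *
turn(.05); st()
env.release(); p=monitor.sense()["position"]; go(p[0],p[1],.22,v=.25)
env.set_joints([0.918, 0.313, 1.498, -0, 1.331, -0.223])
f=grab("top","e2",(190,140,390,290),4)
for c,roi in(("blue",(245,155,268,166)),("yellow",(268,155,284,166)),("red",(288,155,306,166))):
    for s_,ce,_ in blobs(f,c,roi,5): print(c,"tab rack:",(RR.T@(onz(f,ce,.156)-O)*1000).round(1))
for s_,ce,l in blobs(f,"orange",(345,155,385,180),20): print("knob",s_,ce,cv2.fitLine(np.argwhere(l)[:,::-1].astype(np.float32),cv2.DIST_L2,0,.01,.01).ravel().round(3))
f=grab("side","e3",(200,150,350,262),5); st()
E
```

```text
t73.5 p [ 0.5823 -0.0548  0.0674] F [-1.3 -0.1  3. ] M [-0.08  0.16 -0.11] gap 0.113 q6 2.76 psi -3.059
blue tab rack: [ -0.7 133.1 156. ]
yellow tab rack: [  4.1  86.4 156. ]
yellow tab rack: [ -5.7  87.5 156. ]
red tab rack: [ -1.2  41.4 156. ]
knob [354 166  22   7 115] [364.73043478 169.29565217] [ 9.96000e-01 -9.20000e-02  3.64730e+02  1.69296e+02]
 t77.6 p [0.2189 0.4771 0.2311] F [-0.5 -0.   0.2] M [-0.01 -0.01 -0.01] gap 0.999 q6 -0.22 psi 1.140
```

View pics/e2.png

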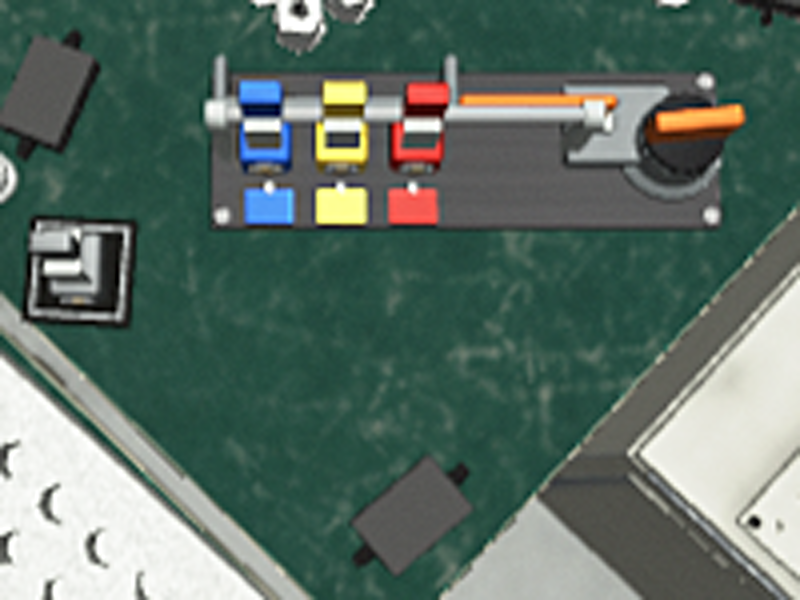

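View pics/e3.png

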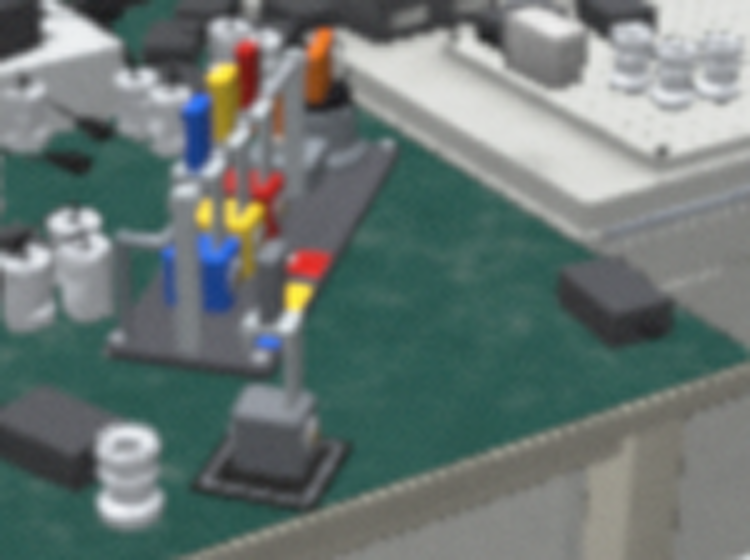

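The gate bar is back in line, but the knob bar is still tilted about 5° (crop 700,120), so it did not snap fully home. I'll regrasp in the other half-turn and turn the last bit.

```bash
python3 - <<'E'
from h import *
T=dict(np.load("top0.npz"))
def kl(f):
    for s_,ce,l in blobs(f,"orange",(345,155,385,180),20): print("knob",cv2.fitLine(np.argwhere(l)[:,::-1].astype(np.float32),cv2.DIST_L2,0,.01,.01).ravel().round(3))
kl(T)
k=np.array([.5823,-.0548])
go(k[0],k[1],.22,YAW+.1)
print(go(k[0],k[1],.067,v=.15,guard=8))
env.close_gripper(120); st("closed")
turn(.10); st(); turn(.03); st()
env.release(); p=monitor.sense()["position"]; go(p[0],p[1],.22,v=.25)
env.set_joints([0.918, 0.313, 1.498, -0, 1.331, -0.223])
f=grab("top","f2",(190,140,390,290),4); kl(f)
for c,roi in(("blue",(245,155,268,166)),("yellow",(268,155,284,166)),("red",(288,155,306,166))):
    for s_,ce,_ in blobs(f,c,roi,5): print(c,"tab rack:",(RR.T@(onz(f,ce,.156)-O)*1000).round(1))
f=grab("side","f3",(200,150,350,262),5); st()
E
```

```text
knob [1.00000e+00 6.00000e-03 3.64419e+02 1.69481e+02]
False
closed t81.7 p [ 0.5823 -0.0548  0.0674] F [-2.2  0.9  4.3] M [ 0.09  0.37 -0.05] gap 0.117 q6 -0.37 psi 0.072
 t82.0 p [ 0.5823 -0.0548  0.0674] F [-0.7  0.3  2.5] M [0.05 0.24 0.01] gap 0.119 q6 -0.27 psi -0.025
 t82.2 p [ 0.5823 -0.0548  0.0674] F [ 0.3 -0.5  1.6] M [-0.01  0.11  0.73] gap 0.119 q6 -0.24 psi -0.052
knob [1.00000e+00 6.00000e-03 3.64419e+02 1.69481e+02]
blue tab rack: [ -0.6 133.3 156. ]
yellow tab rack: [  4.   85.8 156. ]
yellow tab rack: [ -5.7  87.5 156. ]
red tab rack: [ -1.2  41.4 156. ]
 t86.1 p [0.2191 0.477  0.2311] F [0.4 0.  0.8] M [ 0.01  0.03 -0.04] gap 1.001 q6 -0.22 psi 1.140
```

View pics/f2.png

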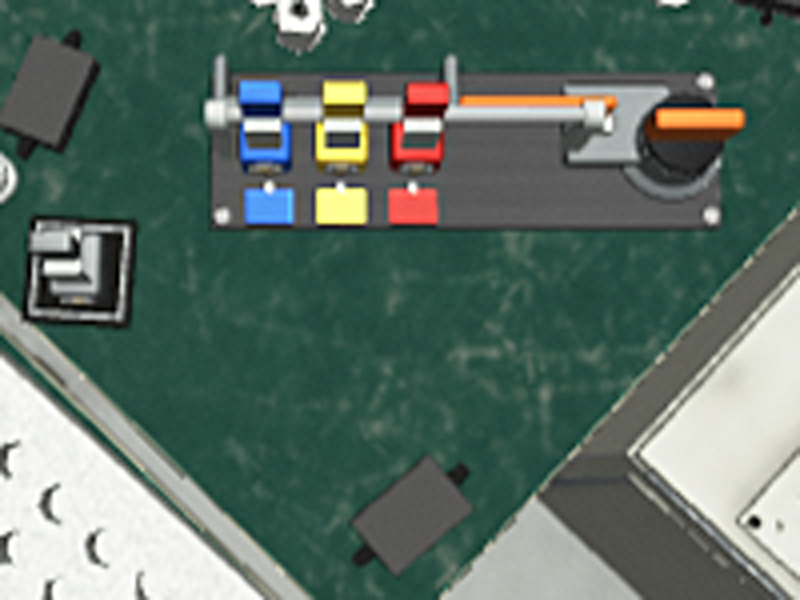

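View pics/f3.png

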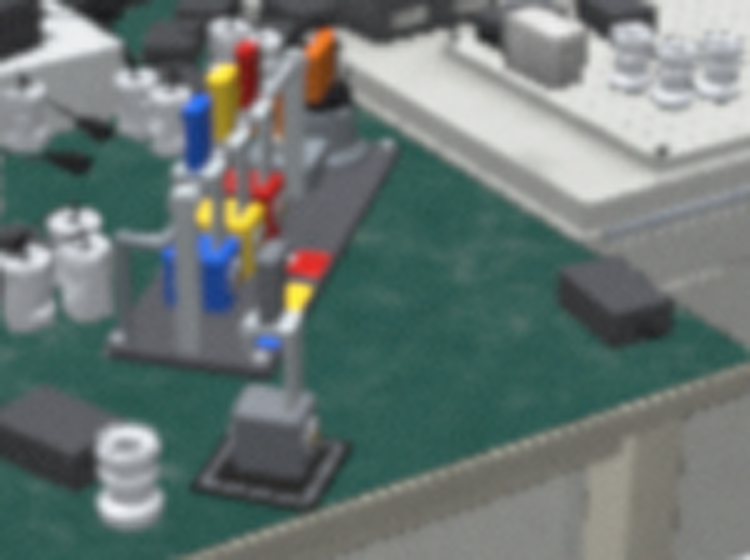

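The knob bar is back exactly to its starting picture (same slope and centre). The carriers hang at their marks, the grey one stands on the pad, the bystanders are untouched and the arm is parked clear. Handing in.

```bash
python3 -c "
from h import *
print(job.hand_in()); st()"
```

```text
the job is handed in; nothing more can be done
None
the job is handed in; nothing more can be done
```

I opened the gate and put the grey carrier on the pad. Then I hung blue, yellow and red at their marks, in that order, closed the gate, and handed the job in at about 86 s. The hand-in reports no verdict.

**Last checks, from the pictures:**
- **Carriers:** the tabs of blue, yellow and red are at rack y of about 133, 87 and 41 mm, for marks at 132, 86 and 40 mm. All three seated on the rail at the expected height.
- **Grey carrier:** it stands upright near the middle of the pad, judged by eye.
- **Knob and gate:** the knob bar matches its starting picture. The coupling and both adapters look unmoved, and the arm is parked clear.

**What failed or disagreed:**
- **Knob:** after the first closing turn it stopped about 0.1 rad short of closed, because joint 6 was near its limit. A second grasp turned it home.
- **Cameras:** the two views disagreed by about 2 mm, which caused no trouble.
- **Disturbances:** I saw no knocked carrier and no loss of grip.

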